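# Find the rattling case and hold it out over the dish

## Task

One of the three red sealed cases snapped into the rack has a core that has come loose inside. Pull cases up out of their spring catches one at a time and rock or shake each well clear of the rack until you find the one that rattles; stand every silent case you took out upright on the flat steel tray. Finish holding the rattling case still and level about a hand's breadth (10 cm) above the round white dish, and do not let go of it; leave the other small things on the bench where they lie.

Things in the scene. Friction and masses are not known exactly. Their poses are not given: they have to be found in the camera images.
- rack: Low aluminium rack fixed to the bench, 136 x 282 mm, 8 mm base; origin at the centre of its underside, x across its depth (away from the robot), y along its three bays at y = +95, 0, -95 mm. One red case stands in each. At both ends of a bay (rack x +-47 to 62 mm) stands a black post 26 mm wide, top 64 mm above the bench. Ribs beside the cases (34 mm off the bay's middle) are 12 mm high.
- bay_left (a point): Fixed point: centre of the case in the left bay (rack y = +95 mm) at the start, 29 mm above the bench. The three red moulded cases look alike: 90 mm long (rack x), 54 mm wide (rack y), 42 mm high, underside 8 mm and top 50 mm above the bench, 0.2 to 0.3 kg each. Grasp across the 54 mm; both long sides are free, 41 mm between neighbouring cases.
- bay_mid (a point): The same point for the middle bay. In every bay a steel spring ball on each post catches over the top edge of the case's end; pulling the case straight up with about 8 to 16 N (weight included) frees it with a snap.
- bay_right (a point): The same point for the right bay (rack y = -95 mm). In one case (any bay) a loose 0.15 kg core slides up to 28 mm either way from the middle along the 90 mm axis. Level and still, it stays put; tipped over 10 degrees it runs to the low end (0.4 s at 30 degrees) and stays there when levelled, shifting the balance by up to 0.08 N m. The others are balanced and nothing in them moves.
- tray: Flat steel tray, fixed to the bench, 150 x 220 mm with a rim 16 mm high and walls and floor 4 mm thick; origin at the centre of its underside; x across (150 mm), y along (220 mm). Two cases fit side by side, their long axes along the tray's x, at y = +50 and -50 mm.
- dish_centre (a point): Round shallow white dish, fixed to the bench, 70 mm across and 14 mm high; this point is the middle of its underside, on the bench.
There are look-alikes about, which are no part of the job. Of the things like the part that bears dish_centre, leave any that is green; of the rest the larger one is meant.

How it is judged:
On the way:
1. the case with the loose core, pulled out of the rack, is rocked or shaken in the hand well clear of everything so that its core runs inside it (height (world z) of case_b_centre above 0.09 m and contact force between case_b and the fingers above 1 N and (velocity of joint core above 0.06 m/s or velocity of joint core below -0.06 m/s)), for 0.02 s.
At the end, for the whole second after the job is handed in: Rattling case held in the fingers, still, level within 0.17 rad, centre within 45 mm sideways of the dish's middle and 70 to 200 mm above the bench; each silent case upright within 0.12 rad, still, released, in the rack or on the tray (centre within 60 mm in tray x, 95 mm in y) (horizontal distance between case_b_centre and dish_centre below 0.045 m and height (world z) of case_b_centre between 0.07 and 0.2 m and angle between case_b_centre's own z axis and vertical below 0.17 rad and linear speed of each of case_b, case_a, case_c below 0.02 m/s and contact force between case_b and the fingers above 2 N and ((x of case_a_centre in the frame of tray between -0.06 and 0.06 m and y of case_a_centre in the frame of tray between -0.095 and 0.095 m and z of case_a_centre in the frame of tray between 0.015 and 0.035 m) or (x of case_a_centre in the frame of rack between -0.02 and 0.02 m and y of case_a_centre in the frame of rack between -0.13 and 0.13 m and z of case_a_centre in the frame of rack between 0.02 and 0.04 m)) and angle between each of case_a_centre, case_c_centre's own z axis and vertical below 0.12 rad and contact force between each of case_a, case_c and the fingers below 0.1 N and ((x of case_c_centre in the frame of tray between -0.06 and 0.06 m and y of case_c_centre in the frame of tray between -0.095 and 0.095 m and z of case_c_centre in the frame of tray between 0.015 and 0.035 m) or (x of case_c_centre in the frame of rack between -0.02 and 0.02 m and y of case_c_centre in the frame of rack between -0.13 and 0.13 m and z of case_c_centre in the frame of rack between 0.02 and 0.04 m))); the arm keeps its last pose, push and grip.
It fails at once if a bystander on the bench is pushed more than 30 mm (distance of any of hex_key, collar, collar_two, gauge_block, screwdriver from where it was at the start of the episode above 0.03 m).
It also fails if it takes over 70 s, if anything falls off the work surface, if the arm or the gripper's body presses on something with over 40 N, if the wrist force passes 120 N, or if a joint passes its speed limit or range.

## Robot

A 6-joint arm with a two-finger parallel gripper is mounted at the origin on a cart in front of the work surface, level with it; the furniture and walls round the work are solid. World frame = base frame: x ahead of the robot, y to its left, z up, the work surface at z = 0. Lengths are in m, angles in rad, forces in N, time in s.
With the tool pointing down it reaches from about 0.275 to 0.825 m from the base axis. Payload 5.2 kg.
Tool frame: the origin (TCP) lies between the finger pads; the fingertips stand 22 mm ahead of it and the grasp point (between the pads) lies 3 mm ahead of it (r.finger_overhang is the distance from the TCP to the fingertips, in m); y points along the fingers, z is the direction in which the jaws open and shut, and the axes are right-handed (so a half turn about y gives the same grasp; the last joint's range is limited). The gripper opens to 93 mm and grips with 3 to 60 N. Pads are 15 mm wide; open, the fingers measure 128 mm over their backs; the gripper's body (75 mm by 188 mm) begins 65 mm behind the grasp point.
Start: joints at [-1.376, 0.259, 1.535, -0, 1.348, -0.203], TCP at [0.213, -0.507, 0.241] pointing down, gripper open.
Joint ranges: [-3.14, 3.14], [-0.91, 2.08], [0.19, 2.58], [-1.22, 4.36], [0.22, 2.71], [-3.12, 3.12]. Speed limits (rad/s): [2.57, 2.57, 3.14, 3.14, 3.14, 3.14].

## Interface

Orientations are given as a unit quaternion [w, x, y, z].
In Python, from cell import r gives the robot as it stands. The module is installed in compiled form; this text tells all that it offers.
- The arm moves only by the tool jog_arm, never from a script. Its argument "deltas" is a list of rows, each an object with "twist": the turn, a rotation vector about the tool's x, y, z in rad, a list of three; "linear": the shift along the tool's x, y, z in mm, a list of three; "fingers": the opening, from 0 (shut) to 1 (fully open). In form: [{"twist": [ax, ay, az], "linear": [x, y, z], "fingers": fingers}, ...]. A call has 1 to 10 rows; each row is the pose to reach, as a shift and turn from the pose commanded when the call began, along the tool's axes at that moment; what a row does not reach only later rows make up. A row lasts 1/12 s, in which the tool goes at most 41.7 mm and 7.16 degrees, less where a joint would pass 70% of its speed; a pose out of reach is approached as far as the arm can. A call with a gripper value outside its range is refused whole. The fingers move at their own pace and stop on an object; the grip force is fixed at half the most. Time passes only in rows, so rows that repeat a pose let the fingers close. It gives the time, the measured TCP pose, the force and the opening at its end, in the units of the state.
- r.state(): the state, without advancing time (a new reading comes with each control period).
- r.capture(name): name is "side" or "top"; returns the picture (420x560x3 uint8, red, green, blue); there is no depth.
- r.get_calibration(name): a dict with "fov_y" (degrees; the focal length in pixels is half the picture's height over the tangent of half this angle, whatever the lens; pixels are square), "cx", "cy" (the principal point, pixels), "dist_coeffs" ([k1, k2, p1, p2, k3] as OpenCV has them; the pictures are not rectified), "T" (4x4, takes a point from camera to world coordinates). Camera axes: x right, y up, looking along -z (the intrinsics and any distortion apply to the point x, -y, -z); pixel columns grow to the right and rows downward; lengths in m; the calibration is good to about 2 mm. A picture is of the moment at which its call begins. get_calibration takes no time and is no camera call.
- r.finish_job(): hands the job in, once; it reports no verdict.
The state is a dict: "time": time; "joints": joint angles; "qvel": joint speeds; "tau": joint torques, N m; "position": TCP position; "eef_rot": TCP orientation; "contact_force": force on the tool from outside, world axes, zero at the start; "torque": the same for the moment, N m; "width": finger opening in m.
Only numpy, scipy, OpenCV 4.12 (cv2) and the standard library are available. Lean on these libraries where they do the work, as an engineer would, in place of code of your own. Each camera call takes 0.05 s, during which the arm holds its last target. There are 200 camera calls.

## Working session

There is one attempt and no reset: what is moved stays moved. The work goes in short steps, Python scripts to look and compute and a tool call to move; the robot and the scene stay as the last step left them, time stands still between calls to the robot, and variables do not carry over. Pictures are saved under pics/ and viewed, about 8 in all and at most 12, crops included, and the job is handed in when it is done.

Besides the shell and the picture viewer there is one more tool, called after "Call:" as name([rows], argument=value, ...), one row to a line, values as JSON. jog_arm: Moves the arm, as the interface text tells. Its arguments: {"type":"object","properties":{"deltas":{"type":"array"}},"required":["deltas"]}

```bash
mkdir -p pics; python3 - <<'E'
from cell import r
import cv2,numpy as np
for n in("top","side"):
    im=r.capture(n); cv2.imwrite(f"pics/{n}0.png",im[:,:,::-1])
    c=r.get_calibration(n); print(n,{k:np.round(v,4).tolist() for k,v in c.items()})
s=r.state(); print({k:np.round(v,3).tolist() for k,v in s.items()}, r.finger_overhang)
E
```

```text
top {'fov_y': 55.538, 'cx': 283.4574, 'cy': 208.8647, 'dist_coeffs': [-0.0046, 0.0, 0.0, 0.0, 0.0], 'T': [[-0.0055, 0.999, -0.0442, 0.4375], [-0.9999, -0.0048, 0.0154, 0.1845], [0.0151, 0.0443, 0.9989, 0.9069], [0.0, 0.0, 0.0, 1.0]]}
side {'fov_y': 47.1908, 'cx': 274.289, 'cy': 206.6141, 'dist_coeffs': [0.0469, 0.0, 0.0, 0.0, 0.0], 'T': [[-0.8925, 0.2209, -0.3933, 0.1102], [-0.4507, -0.4022, 0.7969, 0.9467], [0.0179, 0.8885, 0.4585, 0.4766], [0.0, 0.0, 0.0, 1.0]]}
{'time': 0.1, 'joints': [-1.376, 0.259, 1.536, 0.0, 1.348, -0.203], 'qvel': [0.0, 0.0, -0.002, -0.001, -0.0, 0.002], 'tau': [0.003, -43.821, -28.464, 0.072, 0.036, -0.0], 'position': [0.213, -0.507, 0.24], 'eef_rot': [0.14, -0.14, 0.694, -0.693], 'contact_force': [-0.252, -0.3, 0.644], 'torque': [-0.002, -0.011, -0.017], 'width': 0.093} 0.022
```

View pics/top0.png

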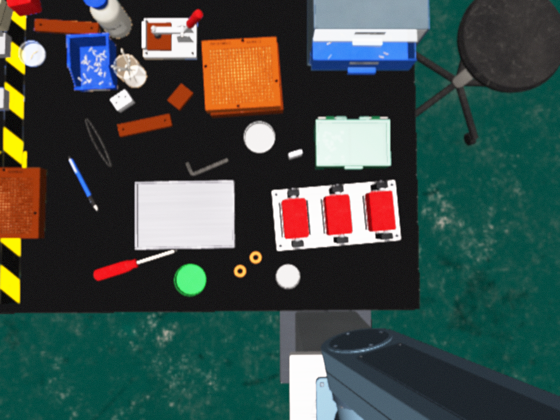

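View pics/side0.png

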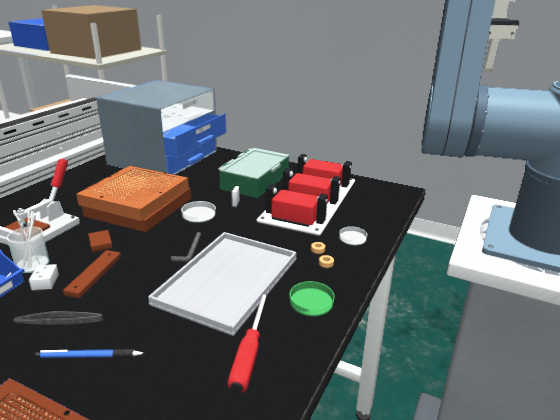

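The top view shows three dish-like things: white (259,137), about 31 px (about 70 mm) across; white (288,276), about 24 px; green (190,280). The dish meant is the one at (259,137), the larger of the non-green ones. The red cases are at (295,218), (338,214) and (380,211), and the tray is at (185,214). Next I measure these and check with a crop.

```bash
cat > h.py <<'E'
import cv2,numpy as np
from cell import r
def KD(n):
    c=r.get_calibration(n); f=210/np.tan(np.radians(c["fov_y"]/2))
    return np.array([[f,0,c["cx"]],[0,f,c["cy"]],[0,0,1]]),np.array(c["dist_coeffs"]),np.array(c["T"])
def plane(n,px,z):
    K,D,T=KD(n); u=cv2.undistortPoints(np.array(px,float).reshape(-1,1,2),K,D)[:,0]
    d=np.c_[u[:,0],-u[:,1],-np.ones(len(u))]@T[:3,:3].T
    return T[:3,3]+d*((z-T[2,3])/d[:,2])[:,None]
def proj(n,P):
    K,D,T=KD(n); c=(np.atleast_2d(P)-T[:3,3])@T[:3,:3]
    return cv2.projectPoints(c*[1,-1,-1],np.zeros(3),np.zeros(3),K,D)[0][:,0]
def blobs(mask,amin):
    k,l,s,_=cv2.connectedComponentsWithStats(mask.astype(np.uint8))
    return [(l==i).astype(np.uint8) for i in range(1,k) if s[i,4]>amin]
def rect(n,m,z):
    c=max(cv2.findContours(m,0,cv2.CHAIN_APPROX_NONE)[0],key=cv2.contourArea)
    w=plane(n,c[:,0],z)[:,:2].astype(np.float32)*1000
    return cv2.minAreaRect(w)
E
python3 - <<'E'
from h import *
im=cv2.imread("pics/top0.png"); hsv=cv2.cvtColor(im,cv2.COLOR_BGR2HSV); H,S,V=cv2.split(hsv)
red=((H<4)|(H>176))&(S>180)&(V>120)
def show(tag,mask,box,z,amin):
    x0,y0,x1,y1=box; m=np.zeros_like(H); m[y0:y1,x0:x1]=mask[y0:y1,x0:x1]
    for b in blobs(m,amin):
        q=rect("top",b,z); print(tag,np.round(q[0],1),np.round(q[1],1),round(q[2],1))
show("red",red,(265,175,405,255),.05,200)
white=(S<60)&(V>130)
show("rack",white|red|(0*H>0),(265,175,405,255),.008,800)
show("tray",white,(125,170,245,260),.016,800)
show("dish",white,(235,115,285,160),.014,150)
show("small",white,(270,258,305,295),.014,150)
cv2.imwrite("pics/crop.png",cv2.resize(im[110:300,130:410],None,fx=2.8,fy=2.8,interpolation=cv2.INTER_CUBIC))
E
```

```text
red [471.1 -37.2] [82.5 56.4] 4.7
red [463.3  54.7] [82.3 53.2] 4.6
red [456.1 146.7] [82.5 50.7] 4.7
rack [463.4  52.2] [137.8 284.3] 4.6
tray [454.8 390.7] [173.4 220.6] 0.7
dish [640.9 225. ] [67.7 70.7] 89.8
small [327.5 162.5] [51.9 51.7] 44.8
```

View pics/crop.png

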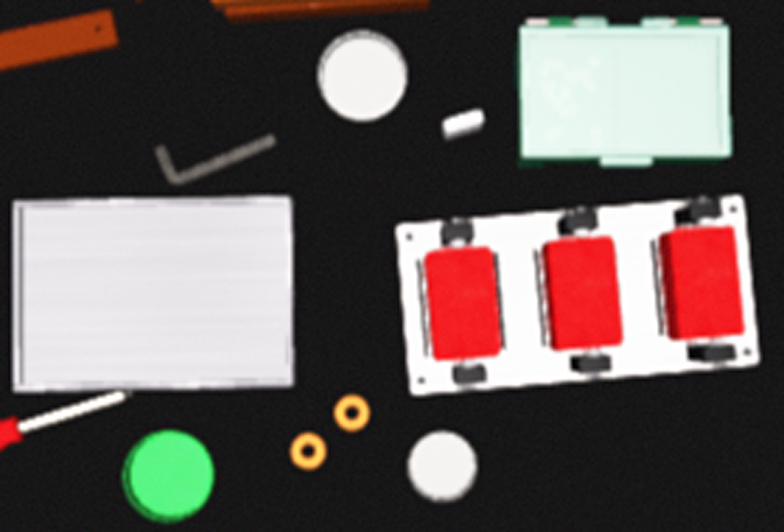

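The crop confirms the meant dish is the larger white one (crop 362,75), 70 mm across. The small white one is 52 mm and the other is green. The rack matches 136x282 mm at 4.65° yaw. The screwdriver shaft corrupted the tray fit, so I'll redo that from its edges. Now the first move.

```bash
cat >> h.py <<'E'
from scipy.spatial.transform import Rotation as Ro
PSI=np.radians(4.65); C=np.array([.4634,.0522]); YR=np.array([-np.sin(PSI),np.cos(PSI)])
def cur():
    s=r.state(); q=s["eef_rot"]; return np.array(s["position"]),Ro.from_quat([q[1],q[2],q[3],q[0]]),s
def down(yaw):
    "tool y down, jaws (z) along +-(-sin yaw,cos yaw); nearest to the present"
    _,R,_=cur(); z=np.array([-np.sin(yaw),np.cos(yaw),0]); z=z if z@R.as_matrix()[:,2]>0 else -z
    y=np.array([0,0,-1.]); return Ro.from_matrix(np.c_[np.cross(y,z),y,z])
def go(P,Rt):
    p,R,s=cur(); print("twist",np.round((R.inv()*Rt).as_rotvec(),4),"lin mm",np.round(R.inv().apply(np.array(P)-p)*1000,1))
def st():
    p,R,s=cur(); print("t",round(s["time"],2),"p",np.round(p,4),"w",round(s["width"],4),"F",np.round(s["contact_force"],2),"M",np.round(s["torque"],3),"Mtool",np.round(R.inv().apply(s["torque"]),3),"\nR",np.round(R.as_matrix(),3).tolist(),"j",np.round(s["joints"],2))
E
python3 - <<'E'
from h import *
im=cv2.imread("pics/top0.png"); hsv=cv2.cvtColor(im,cv2.COLOR_BGR2HSV); m=((hsv[...,1]<60)&(hsv[...,2]>90)).astype(np.uint8)
m[:,:125]=0;m[:,245:]=0;m[:172]=0;m[262:]=0
m=cv2.morphologyEx(m,cv2.MORPH_OPEN,np.ones((15,15)))
print(rect("top",m,.016))
st(); B=C+.095*YR; print(B)
go([*B,.14],down(PSI)); print(down(PSI).as_matrix().round(3))
E
```

```text
((466.3884582519531, 391.81219482421875), (153.4877471923828, 222.8282012939453), 0.6293190121650696)
t 0.1 p [ 0.213  -0.5066  0.2399] w 0.093 F [-0.25 -0.3   0.64] M [-0.002 -0.011 -0.017] Mtool [0.006 0.017 0.009] 
R [[-0.922, -0.0, 0.387], [-0.387, 0.002, -0.922], [-0.0, -1.0, -0.002]] j [-1.38  0.26  1.54  0.    1.35 -0.2 ]
[0.45569847 0.14688731]
twist [ 1.600e-03  3.166e-01 -1.000e-04] lin mm [-476.9  100.9 -508.3]
[[-0.997  0.     0.081]
 [-0.081 -0.    -0.997]
 [ 0.    -1.    -0.   ]]
```

Call:
jog_arm([
  {"twist":[0,0.317,0],"linear":[-477,100,-508],"fingers":0.82},
  {"twist":[0,0.317,0],"linear":[-477,100,-508],"fingers":0.82},
  {"twist":[0,0.317,0],"linear":[-477,100,-508],"fingers":0.82},
  {"twist":[0,0.317,0],"linear":[-477,100,-508],"fingers":0.82},
  {"twist":[0,0.317,0],"linear":[-477,100,-508],"fingers":0.82},
  {"twist":[0,0.317,0],"linear":[-477,100,-508],"fingers":0.82},
  {"twist":[0,0.317,0],"linear":[-477,100,-508],"fingers":0.82},
  {"twist":[0,0.317,0],"linear":[-477,100,-508],"fingers":0.82},
  {"twist":[0,0.317,0],"linear":[-477,100,-508],"fingers":0.82},
  {"twist":[0,0.317,0],"linear":[-477,100,-508],"fingers":0.82},
])

```text
time: 0.93
position: [0.3568, -0.1185, 0.1812]
eef_rot: [-0.028, 0.028, -0.707, 0.707]
contact_force: [0.3, 0.4, 0.2]
width: 0.0762
```

```bash
python3 - <<'E'
from h import *
st(); go([*(C+.095*YR),.14],down(PSI))
E
```

```text
t 0.93 p [ 0.3568 -0.1185  0.1812] w 0.0762 F [0.33 0.4  0.19] M [ 0.028 -0.03   0.021] Mtool [-0.026 -0.021  0.032] 
R [[-0.997, 0.0, 0.08], [-0.08, -0.0, -0.997], [-0.0, -1.0, 0.0]] j [-0.62 -0.01  2.    0.    1.15  0.87]
twist [-0.0001 -0.001  -0.0002] lin mm [-119.8   41.2 -256.6]
```

Call:
jog_arm([
  {"twist":[0,0,0],"linear":[-120,41,-257],"fingers":0.82},
  {"twist":[0,0,0],"linear":[-120,41,-257],"fingers":0.82},
  {"twist":[0,0,0],"linear":[-120,41,-257],"fingers":0.82},
  {"twist":[0,0,0],"linear":[-120,41,-257],"fingers":0.82},
  {"twist":[0,0,0],"linear":[-120,41,-257],"fingers":0.82},
  {"twist":[0,0,0],"linear":[-120,41,-257],"fingers":0.82},
  {"twist":[0,0,0],"linear":[-120,41,-257],"fingers":0.82},
  {"twist":[0,0,0],"linear":[-120,41,-257],"fingers":0.82},
  {"twist":[0,0,0],"linear":[-120,41,-257],"fingers":0.82},
])

```text
time: 1.68
position: [0.4552, 0.1469, 0.1396]
eef_rot: [-0.029, 0.031, -0.706, 0.707]
contact_force: [-0.0, -0.5, 0.1]
width: 0.0763
```

```bash
python3 - <<'E'
from h import *
st(); go([*(C+.095*YR),.043],down(PSI))
im=r.capture("top"); im2=r.capture("side")
a=cv2.resize(im[160:270,220:420],(600,330)); b=cv2.resize(im2[80:260,200:460],(390,270))
cv2.imwrite("pics/p1.png",cv2.vconcat([a,cv2.copyMakeBorder(b,0,0,0,210,0)])[:,:,::-1])
E
```

```text
t 1.68 p [0.4552 0.1469 0.1396] w 0.0763 F [-0.01 -0.52  0.13] M [-0.02   0.001  0.035] Mtool [ 0.02  -0.035 -0.003] 
R [[-0.996, -0.002, 0.085], [-0.085, -0.0, -0.996], [0.002, -1.0, 0.0]] j [ 0.08  0.23  1.84 -0.    1.07  1.56]
twist [-0.0002  0.0039  0.0019] lin mm [-0.7 96.6  0. ]
```

View pics/p1.png

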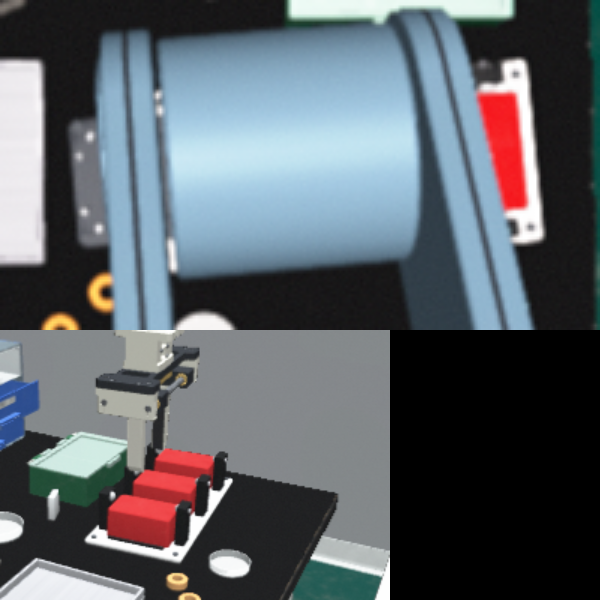

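```bash
python3 - <<'E'
from h import *
p,R,s=cur(); z=R.as_matrix()[:,2]
t=p-[0,0,.022]
f=lambda P:(proj("side",P)-[200,80])*1.5+[0,330]
print(f([t+.038*z,t-.038*z]).round())
for k in(.095,0,-.095): print(f([*(C+k*YR),.05]).round())
E
```

```text
[[157. 448.]
 [138. 469.]]
[[145. 506.]]
[[167. 479.]]
[[186. 457.]]
```

The tip projection matches the picture, so the gripper is over the left (front) case. Descending and closing.

Call:
jog_arm([
  {"twist":[0,0.004,0.002],"linear":[-1,30,0],"fingers":0.82},
  {"twist":[0,0.004,0.002],"linear":[-1,60,0],"fingers":0.82},
  {"twist":[0,0.004,0.002],"linear":[-1,85,0],"fingers":0.82},
  {"twist":[0,0.004,0.002],"linear":[-1,97,0],"fingers":0.82},
  {"twist":[0,0.004,0.002],"linear":[-1,97,0],"fingers":0.82},
  {"twist":[0,0.004,0.002],"linear":[-1,97,0],"fingers":0.4},
  {"twist":[0,0.004,0.002],"linear":[-1,97,0],"fingers":0.4},
  {"twist":[0,0.004,0.002],"linear":[-1,97,0],"fingers":0.4},
  {"twist":[0,0.004,0.002],"linear":[-1,97,0],"fingers":0.4},
  {"twist":[0,0.004,0.002],"linear":[-1,97,0],"fingers":0.4},
])

```text
time: 2.62
position: [0.4579, 0.1454, 0.0448]
eef_rot: [0.029, -0.025, 0.707, -0.707]
contact_force: [-0.6, 0.0, 7.7]
width: 0.0548
```

```bash
python3 -c "
from h import *
st()"
```

```text
t 2.62 p [0.4579 0.1454 0.0448] w 0.0548 F [-0.64  0.01  7.73] M [ 0.025  0.103 -0.116] Mtool [-0.032  0.116 -0.101] 
R [[-0.997, 0.005, 0.077], [-0.077, 0.0, -0.997], [-0.005, -1.0, 0.0]] j [ 0.07  0.37  1.94 -0.    0.83  1.57]
```

Call:
jog_arm([
  {"twist":[0,0,0],"linear":[0,-5,0],"fingers":0.4},
  {"twist":[0,0,0],"linear":[0,-10,0],"fingers":0.4},
  {"twist":[0,0,0],"linear":[0,-20,0],"fingers":0.4},
  {"twist":[0,0,0],"linear":[0,-40,0],"fingers":0.4},
  {"twist":[0,0,0],"linear":[0,-70,0],"fingers":0.4},
  {"twist":[0,0,0],"linear":[0,-100,0],"fingers":0.4},
  {"twist":[0,0,0],"linear":[0,-135,0],"fingers":0.4},
  {"twist":[0,0,0],"linear":[0,-160,0],"fingers":0.4},
  {"twist":[0,0,0],"linear":[0,-170,0],"fingers":0.4},
  {"twist":[0,0,0],"linear":[0,-170,0],"fingers":0.4},
])

```text
time: 3.45
position: [0.4577, 0.1456, 0.2164]
eef_rot: [0.03, -0.025, 0.707, -0.706]
contact_force: [-0.1, 0.4, -2.3]
width: 0.0545
```

```bash
python3 - <<'E'
from h import *
st(); im=r.capture("side"); cv2.imwrite("pics/p2.png",cv2.resize(im[60:280,180:480],(600,440))[:,:,::-1])
E
```

```text
t 3.45 p [0.4577 0.1456 0.2164] w 0.0545 F [-0.1   0.38 -2.31] M [ 0.049 -0.061  0.041] Mtool [-0.045 -0.04   0.065] 
R [[-0.997, 0.008, 0.077], [-0.077, 0.001, -0.997], [-0.008, -1.0, 0.0]] j [ 0.08  0.15  1.74 -0.    1.25  1.57]
```

View pics/p2.png

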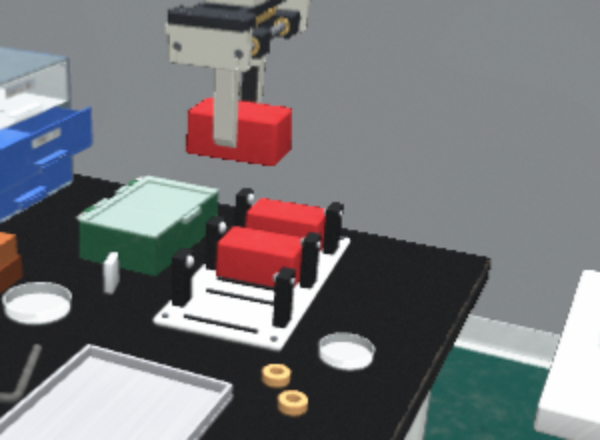

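Left case held level. Rocking it 0.55 rad about the jaw axis, levelling, then the other way, with the torque read at level.

Call:
jog_arm([
  {"twist":[0,0,0.12],"linear":[0,0,0],"fingers":0.4},
  {"twist":[0,0,0.24],"linear":[0,0,0],"fingers":0.4},
  {"twist":[0,0,0.36],"linear":[0,0,0],"fingers":0.4},
  {"twist":[0,0,0.48],"linear":[0,0,0],"fingers":0.4},
  {"twist":[0,0,0.55],"linear":[0,0,0],"fingers":0.4},
  {"twist":[0,0,0.55],"linear":[0,0,0],"fingers":0.4},
  {"twist":[0,0,0.55],"linear":[0,0,0],"fingers":0.4},
  {"twist":[0,0,0.55],"linear":[0,0,0],"fingers":0.4},
  {"twist":[0,0,0.55],"linear":[0,0,0],"fingers":0.4},
  {"twist":[0,0,0.55],"linear":[0,0,0],"fingers":0.4},
])

```text
time: 4.33
position: [0.4577, 0.1453, 0.2138]
eef_rot: [0.218, 0.166, 0.687, -0.673]
contact_force: [-0.1, 0.1, -2.3]
width: 0.055
```

Call:
jog_arm([
  {"twist":[0,0,-0.12],"linear":[0,0,0],"fingers":0.4},
  {"twist":[0,0,-0.24],"linear":[0,0,0],"fingers":0.4},
  {"twist":[0,0,-0.36],"linear":[0,0,0],"fingers":0.4},
  {"twist":[0,0,-0.48],"linear":[0,0,0],"fingers":0.4},
  {"twist":[0,0,-0.55],"linear":[0,0,0],"fingers":0.4},
  {"twist":[0,0,-0.55],"linear":[0,0,0],"fingers":0.4},
  {"twist":[0,0,-0.55],"linear":[0,0,0],"fingers":0.4},
  {"twist":[0,0,-0.55],"linear":[0,0,0],"fingers":0.4},
  {"twist":[0,0,-0.55],"linear":[0,0,0],"fingers":0.4},
  {"twist":[0,0,-0.55],"linear":[0,0,0],"fingers":0.4},
])

```text
time: 5.17
position: [0.4555, 0.1455, 0.2137]
eef_rot: [0.028, -0.026, 0.707, -0.707]
contact_force: [-0.9, 0.9, -2.4]
width: 0.0549
```

```bash
python3 -c "
from h import *
st()"
```

```text
t 5.17 p [0.4555 0.1455 0.2137] w 0.0549 F [-0.86  0.93 -2.38] M [-0.025  0.014  0.047] Mtool [ 0.023 -0.047 -0.015] 
R [[-0.997, 0.003, 0.077], [-0.077, 0.0, -0.997], [-0.003, -1.0, -0.0]] j [0.08 0.15 1.74 0.   1.25 1.57]
```

Call:
jog_arm([
  {"twist":[0,0,-0.12],"linear":[0,0,0],"fingers":0.4},
  {"twist":[0,0,-0.24],"linear":[0,0,0],"fingers":0.4},
  {"twist":[0,0,-0.36],"linear":[0,0,0],"fingers":0.4},
  {"twist":[0,0,-0.48],"linear":[0,0,0],"fingers":0.4},
  {"twist":[0,0,-0.55],"linear":[0,0,0],"fingers":0.4},
  {"twist":[0,0,-0.55],"linear":[0,0,0],"fingers":0.4},
  {"twist":[0,0,-0.55],"linear":[0,0,0],"fingers":0.4},
  {"twist":[0,0,-0.55],"linear":[0,0,0],"fingers":0.4},
  {"twist":[0,0,-0.55],"linear":[0,0,0],"fingers":0.4},
  {"twist":[0,0,-0.55],"linear":[0,0,0],"fingers":0.4},
])

```text
time: 6.0
position: [0.4559, 0.1456, 0.2147]
eef_rot: [0.164, 0.216, -0.673, 0.688]
contact_force: [-0.4, 0.6, -2.6]
width: 0.0544
```

Call:
jog_arm([
  {"twist":[0,0,0.12],"linear":[0,0,0],"fingers":0.4},
  {"twist":[0,0,0.24],"linear":[0,0,0],"fingers":0.4},
  {"twist":[0,0,0.36],"linear":[0,0,0],"fingers":0.4},
  {"twist":[0,0,0.48],"linear":[0,0,0],"fingers":0.4},
  {"twist":[0,0,0.55],"linear":[0,0,0],"fingers":0.4},
  {"twist":[0,0,0.55],"linear":[0,0,0],"fingers":0.4},
  {"twist":[0,0,0.55],"linear":[0,0,0],"fingers":0.4},
  {"twist":[0,0,0.55],"linear":[0,0,0],"fingers":0.4},
  {"twist":[0,0,0.55],"linear":[0,0,0],"fingers":0.4},
  {"twist":[0,0,0.55],"linear":[0,0,0],"fingers":0.4},
])

```text
time: 6.83
position: [0.4572, 0.1453, 0.2131]
eef_rot: [0.027, -0.027, 0.707, -0.707]
contact_force: [-0.1, -0.1, -2.0]
width: 0.0547
```

```bash
python3 -c "
from h import *
st(); print(down(PSI).as_matrix().round(2)); go([.466,.442,.2],down(.011))"
```

```text
t 6.83 p [0.4572 0.1453 0.2131] w 0.0547 F [-0.15 -0.07 -2.04] M [ 0.052 -0.056  0.011] Mtool [-0.048 -0.011  0.06 ] 
R [[-0.997, 0.0, 0.076], [-0.076, 0.0, -0.997], [-0.0, -1.0, 0.0]] j [ 0.07  0.15  1.74 -0.    1.25  1.57]
[[-1.    0.    0.08]
 [-0.08 -0.   -1.  ]
 [ 0.   -1.   -0.  ]]
twist [ 0.      0.0655 -0.0004] lin mm [ -31.5   13.1 -295.1]
```

The torque readings (-0.015 against +0.060) are close to the noise, so I'll average over several readings at each level stop.

```bash
cat >> h.py <<'E'
def avg(n=10):
    M=[]
    for _ in range(n):
        r.capture("side"); p,R,s=cur(); M.append([*R.inv().apply(s["torque"]),*s["contact_force"]])
    M=np.array(M); print("Mtool,F mean",M.mean(0).round(3),"se",(M.std(0)/n**.5).round(3))
E
python3 -c "
from h import *
avg()"
```

```text
Mtool,F mean [-0.006  0.018  0.015  0.038  0.283 -2.304] se [0.01  0.012 0.011 0.104 0.171 0.123]
```

Call:
jog_arm([
  {"twist":[0,0,0.12],"linear":[0,0,0],"fingers":0.4},
  {"twist":[0,0,0.24],"linear":[0,0,0],"fingers":0.4},
  {"twist":[0,0,0.36],"linear":[0,0,0],"fingers":0.4},
  {"twist":[0,0,0.48],"linear":[0,0,0],"fingers":0.4},
  {"twist":[0,0,0.55],"linear":[0,0,0],"fingers":0.4},
  {"twist":[0,0,0.55],"linear":[0,0,0],"fingers":0.4},
  {"twist":[0,0,0.55],"linear":[0,0,0],"fingers":0.4},
  {"twist":[0,0,0.55],"linear":[0,0,0],"fingers":0.4},
  {"twist":[0,0,0.55],"linear":[0,0,0],"fingers":0.4},
  {"twist":[0,0,0.55],"linear":[0,0,0],"fingers":0.4},
])

```text
time: 8.17
position: [0.4578, 0.1454, 0.2142]
eef_rot: [0.219, 0.167, 0.687, -0.672]
contact_force: [0.8, 0.0, -2.8]
width: 0.055
```

Call:
jog_arm([
  {"twist":[0,0,-0.12],"linear":[0,0,0],"fingers":0.4},
  {"twist":[0,0,-0.24],"linear":[0,0,0],"fingers":0.4},
  {"twist":[0,0,-0.36],"linear":[0,0,0],"fingers":0.4},
  {"twist":[0,0,-0.48],"linear":[0,0,0],"fingers":0.4},
  {"twist":[0,0,-0.55],"linear":[0,0,0],"fingers":0.4},
  {"twist":[0,0,-0.55],"linear":[0,0,0],"fingers":0.4},
  {"twist":[0,0,-0.55],"linear":[0,0,0],"fingers":0.4},
  {"twist":[0,0,-0.55],"linear":[0,0,0],"fingers":0.4},
  {"twist":[0,0,-0.55],"linear":[0,0,0],"fingers":0.4},
  {"twist":[0,0,-0.55],"linear":[0,0,0],"fingers":0.4},
])

```text
time: 9.0
position: [0.4555, 0.1455, 0.2136]
eef_rot: [0.028, -0.026, 0.707, -0.707]
contact_force: [0.8, -0.3, -1.8]
width: 0.0549
```

```bash
python3 -c "
from h import *
avg();st(); go([.466,.442,.2],down(.011))"
```

```text
Mtool,F mean [-0.038  0.011  0.003 -0.129 -0.327 -1.967] se [0.006 0.007 0.006 0.127 0.173 0.175]
t 9.5 p [0.4564 0.1454 0.2135] w 0.0545 F [ 0.15 -0.45 -2.59] M [0.072 0.024 0.006] Mtool [-0.073 -0.006 -0.018] 
R [[-0.997, 0.002, 0.077], [-0.077, 0.0, -0.997], [-0.002, -1.0, -0.0]] j [0.07 0.15 1.74 0.   1.25 1.57]
twist [ 0.0001  0.0658 -0.0021] lin mm [ -32.3   13.6 -295. ]
```

The averaged difference is 0.012±0.013 N·m, against about 0.08 expected for a loose core, so the left case is silent. Moving it to the tray at y=+50.

Call:
jog_arm([
  {"twist":[0,0.02,0],"linear":[-3,1,-25],"fingers":0.4},
  {"twist":[0,0.04,0],"linear":[-7,3,-65],"fingers":0.4},
  {"twist":[0,0.066,0],"linear":[-11,5,-105],"fingers":0.4},
  {"twist":[0,0.066,0],"linear":[-16,7,-145],"fingers":0.4},
  {"twist":[0,0.066,0],"linear":[-20,8,-185],"fingers":0.4},
  {"twist":[0,0.066,0],"linear":[-25,10,-225],"fingers":0.4},
  {"twist":[0,0.066,0],"linear":[-29,12,-265],"fingers":0.4},
  {"twist":[0,0.066,-0.002],"linear":[-32,14,-288],"fingers":0.4},
  {"twist":[0,0.066,-0.002],"linear":[-32,14,-295],"fingers":0.4},
  {"twist":[0,0.066,-0.002],"linear":[-32,14,-295],"fingers":0.4},
])

```text
time: 10.33
position: [0.465, 0.4436, 0.1985]
eef_rot: [-0.004, 0.005, -0.707, 0.707]
contact_force: [0.2, 0.2, -1.7]
width: 0.0548
```

```bash
python3 - <<'E'
from h import *
st(); go([.466,.442,.043],down(.011))
E
```

```text
t 10.33 p [0.465  0.4436 0.1985] w 0.0548 F [ 0.23  0.22 -1.75] M [0.021 0.04  0.012] Mtool [-0.022 -0.012 -0.04 ] 
R [[-1.0, -0.001, 0.013], [-0.013, -0.0, -1.0], [0.001, -1.0, 0.0]] j [0.59 0.45 1.36 0.   1.33 2.15]
twist [-0.0005  0.0024  0.0011] lin mm [ -1.1 155.5   1.6]
```

Call:
jog_arm([
  {"twist":[0,0.002,0.001],"linear":[0,35,0],"fingers":0.4},
  {"twist":[0,0.002,0.001],"linear":[0,70,1],"fingers":0.4},
  {"twist":[0,0.002,0.001],"linear":[0,105,1],"fingers":0.4},
  {"twist":[0,0.002,0.001],"linear":[-1,130,1],"fingers":0.4},
  {"twist":[0,0.002,0.001],"linear":[-1,143,1],"fingers":0.4},
  {"twist":[0,0.002,0.001],"linear":[-1,150,1],"fingers":0.4},
  {"twist":[0,0.002,0.001],"linear":[-1,154,1],"fingers":0.4},
  {"twist":[0,0.002,0.001],"linear":[-1,156,1],"fingers":0.4},
  {"twist":[0,0.002,0.001],"linear":[-1,156,1],"fingers":0.4},
  {"twist":[0,0.002,0.001],"linear":[-1,156,1],"fingers":0.4},
])

```text
time: 11.17
position: [0.4676, 0.4413, 0.045]
eef_rot: [0.004, -0.002, 0.708, -0.707]
contact_force: [0.2, -0.5, -2.7]
width: 0.055
```

```bash
python3 - <<'E'
from h import *
st(); im=r.capture("side"); cv2.imwrite("pics/p3.png",cv2.resize(im[120:340,120:420],(600,440))[:,:,::-1])
E
```

```text
t 11.17 p [0.4676 0.4413 0.045 ] w 0.055 F [ 0.16 -0.51 -2.72] M [ 0.07  -0.029 -0.035] Mtool [-0.069  0.036  0.03 ] 
R [[-1.0, 0.003, 0.009], [-0.009, 0.001, -1.0], [-0.003, -1.0, -0.001]] j [ 0.58  0.6   1.52 -0.    1.02  2.15]
```

View pics/p3.png

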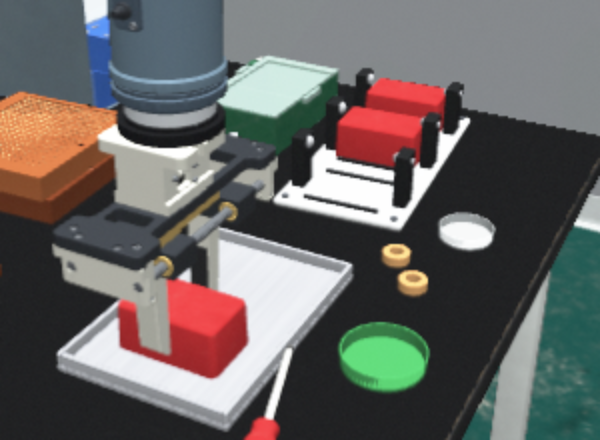

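The case hangs over the tray (front half) with no contact yet. Lowering 4 mm and releasing.

Call:
jog_arm([
  {"twist":[0,0,0],"linear":[0,1,0],"fingers":0.4},
  {"twist":[0,0,0],"linear":[0,2,0],"fingers":0.4},
  {"twist":[0,0,0],"linear":[0,3,0],"fingers":0.4},
  {"twist":[0,0,0],"linear":[0,4,0],"fingers":0.4},
  {"twist":[0,0,0],"linear":[0,4,0],"fingers":0.4},
])

```text
time: 11.63
position: [0.4668, 0.4413, 0.0409]
eef_rot: [0.004, -0.003, 0.707, -0.707]
contact_force: [-3.1, -1.7, 6.7]
width: 0.0547
```

Call:
jog_arm([
  {"twist":[0,0,0],"linear":[0,0,0],"fingers":0.72},
  {"twist":[0,0,0],"linear":[0,0,0],"fingers":0.72},
  {"twist":[0,0,0],"linear":[0,0,0],"fingers":0.72},
  {"twist":[0,0,0],"linear":[0,0,0],"fingers":0.72},
  {"twist":[0,0,0],"linear":[0,-10,0],"fingers":0.72},
  {"twist":[0,0,0],"linear":[0,-35,0],"fingers":0.8},
  {"twist":[0,0,0],"linear":[0,-75,0],"fingers":0.8},
  {"twist":[0,0,0],"linear":[0,-105,0],"fingers":0.8},
  {"twist":[0,0,0],"linear":[0,-115,0],"fingers":0.8},
  {"twist":[0,0,0],"linear":[0,-115,0],"fingers":0.8},
])

```text
time: 12.47
position: [0.4685, 0.4423, 0.159]
eef_rot: [0.006, -0.0, 0.709, -0.706]
contact_force: [0.6, 0.2, -0.2]
width: 0.0741
```

```bash
python3 - <<'E'
from h import *
st(); go([*C,.15],down(PSI))
E
```

```text
t 12.47 p [0.4685 0.4423 0.159 ] w 0.0741 F [ 0.58  0.19 -0.2 ] M [ 0.017 -0.004 -0.005] Mtool [-0.017  0.005  0.004] 
R [[-1.0, 0.008, 0.009], [-0.009, 0.004, -1.0], [-0.008, -1.0, -0.004]] j [ 0.58  0.48  1.41 -0.    1.24  2.15]
twist [ 0.0041 -0.0722 -0.0077] lin mm [  8.6   7.3 390.1]
```

Call:
jog_arm([
  {"twist":[0,0,0],"linear":[1,1,35],"fingers":0.82},
  {"twist":[0,-0.036,0],"linear":[2,2,76],"fingers":0.82},
  {"twist":[0,-0.072,0],"linear":[3,3,117],"fingers":0.82},
  {"twist":[0,-0.072,0],"linear":[4,4,158],"fingers":0.82},
  {"twist":[0,-0.072,0],"linear":[5,5,199],"fingers":0.82},
  {"twist":[0,-0.072,0],"linear":[6,6,240],"fingers":0.82},
  {"twist":[0,-0.072,0],"linear":[7,7,281],"fingers":0.82},
  {"twist":[0,-0.072,0],"linear":[8,7,322],"fingers":0.82},
  {"twist":[0,-0.072,0],"linear":[9,7,362],"fingers":0.82},
  {"twist":[0,-0.072,0],"linear":[9,7,390],"fingers":0.82},
])

```text
time: 13.3
position: [0.4593, 0.0483, 0.1459]
eef_rot: [-0.027, 0.029, -0.707, 0.707]
contact_force: [0.6, 0.3, -0.9]
width: 0.0767
```

Call:
jog_arm([
  {"twist":[0,0,0],"linear":[0,0,0],"fingers":0.82},
  {"twist":[0,0,0],"linear":[0,0,0],"fingers":0.82},
  {"twist":[0,0,0],"linear":[0,0,0],"fingers":0.82},
])

```text
time: 13.55
position: [0.4602, 0.0514, 0.1465]
eef_rot: [0.028, -0.029, 0.707, -0.706]
contact_force: [-0.5, 0.5, -0.6]
width: 0.0766
```

```bash
python3 - <<'E'
from h import *
st(); go([*C,.045],down(PSI)); im=r.capture("side"); cv2.imwrite("pics/p4.png",cv2.resize(im[90:330,120:420],(600,480))[:,:,::-1])
E
```

```text
t 13.55 p [0.4602 0.0514 0.1465] w 0.0766 F [-0.47  0.49 -0.59] M [-0.002 -0.031 -0.009] Mtool [0.005 0.009 0.031] 
R [[-0.997, -0.001, 0.08], [-0.08, 0.001, -0.997], [0.001, -1.0, -0.001]] j [-0.13  0.19  1.87  0.    1.08  1.36]
twist [ 0.001  -0.0012  0.0012] lin mm [ -3.4 101.5  -0.5]
```

View pics/p4.png

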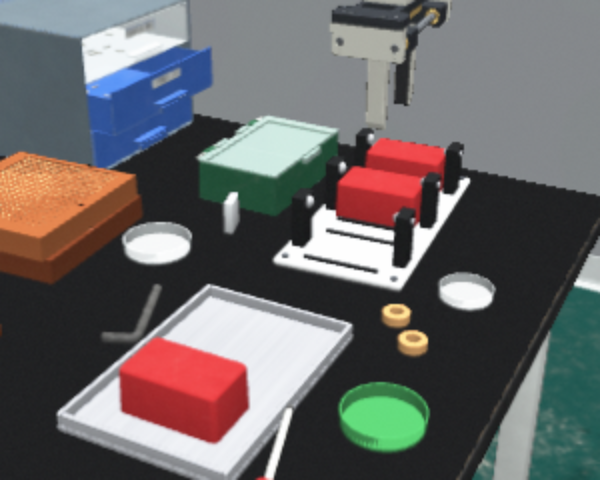

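The left case stands upright on the tray in the near half. Now the middle case: descend, grip and lift.

Call:
jog_arm([
  {"twist":[0,0,0],"linear":[-3,30,0],"fingers":0.82},
  {"twist":[0,0,0],"linear":[-3,60,0],"fingers":0.82},
  {"twist":[0,0,0],"linear":[-3,85,0],"fingers":0.82},
  {"twist":[0,0,0],"linear":[-3,101,0],"fingers":0.82},
  {"twist":[0,0,0],"linear":[-3,101,0],"fingers":0.82},
  {"twist":[0,0,0],"linear":[-3,101,0],"fingers":0.4},
  {"twist":[0,0,0],"linear":[-3,101,0],"fingers":0.4},
  {"twist":[0,0,0],"linear":[-3,101,0],"fingers":0.4},
  {"twist":[0,0,0],"linear":[-3,101,0],"fingers":0.4},
  {"twist":[0,0,0],"linear":[-3,101,0],"fingers":0.4},
])

```text
time: 14.43
position: [0.4651, 0.0515, 0.0477]
eef_rot: [0.03, -0.027, 0.707, -0.706]
contact_force: [0.0, 2.2, 5.9]
width: 0.0548
```

Call:
jog_arm([
  {"twist":[0,0,0],"linear":[0,-5,0],"fingers":0.4},
  {"twist":[0,0,0],"linear":[0,-10,0],"fingers":0.4},
  {"twist":[0,0,0],"linear":[0,-20,0],"fingers":0.4},
  {"twist":[0,0,0],"linear":[0,-40,0],"fingers":0.4},
  {"twist":[0,0,0],"linear":[0,-70,0],"fingers":0.4},
  {"twist":[0,0,0],"linear":[0,-100,0],"fingers":0.4},
  {"twist":[0,0,0],"linear":[0,-135,0],"fingers":0.4},
  {"twist":[0,0,0],"linear":[0,-160,0],"fingers":0.4},
  {"twist":[0,0,0],"linear":[0,-170,0],"fingers":0.4},
  {"twist":[0,0,0],"linear":[0,-170,0],"fingers":0.4},
])

```text
time: 15.27
position: [0.4652, 0.0509, 0.2191]
eef_rot: [-0.031, 0.026, -0.706, 0.707]
contact_force: [-0.0, -0.3, -3.3]
width: 0.0545
```

```bash
python3 -c "
from h import *
st()"
```

```text
t 15.27 p [0.4652 0.0509 0.2191] w 0.0545 F [-0.   -0.26 -3.26] M [0.008 0.018 0.028] Mtool [-0.01  -0.028 -0.018] 
R [[-0.997, 0.006, 0.081], [-0.081, -0.001, -0.997], [-0.006, -1.0, 0.001]] j [-0.13  0.12  1.76  0.    1.25  1.36]
```

Middle case held (3.3 N). Same rocking test.

Call:
jog_arm([
  {"twist":[0,0,0.12],"linear":[0,0,0],"fingers":0.4},
  {"twist":[0,0,0.24],"linear":[0,0,0],"fingers":0.4},
  {"twist":[0,0,0.36],"linear":[0,0,0],"fingers":0.4},
  {"twist":[0,0,0.48],"linear":[0,0,0],"fingers":0.4},
  {"twist":[0,0,0.55],"linear":[0,0,0],"fingers":0.4},
  {"twist":[0,0,0.55],"linear":[0,0,0],"fingers":0.4},
  {"twist":[0,0,0.55],"linear":[0,0,0],"fingers":0.4},
  {"twist":[0,0,0.55],"linear":[0,0,0],"fingers":0.4},
  {"twist":[0,0,0.55],"linear":[0,0,0],"fingers":0.4},
  {"twist":[0,0,0.55],"linear":[0,0,0],"fingers":0.4},
])

```text
time: 16.1
position: [0.4651, 0.051, 0.2168]
eef_rot: [0.22, 0.164, 0.688, -0.672]
contact_force: [0.0, -0.6, -2.8]
width: 0.0546
```

Call:
jog_arm([
  {"twist":[0,0,-0.12],"linear":[0,0,0],"fingers":0.4},
  {"twist":[0,0,-0.24],"linear":[0,0,0],"fingers":0.4},
  {"twist":[0,0,-0.36],"linear":[0,0,0],"fingers":0.4},
  {"twist":[0,0,-0.48],"linear":[0,0,0],"fingers":0.4},
  {"twist":[0,0,-0.55],"linear":[0,0,0],"fingers":0.4},
  {"twist":[0,0,-0.55],"linear":[0,0,0],"fingers":0.4},
  {"twist":[0,0,-0.55],"linear":[0,0,0],"fingers":0.4},
  {"twist":[0,0,-0.55],"linear":[0,0,0],"fingers":0.4},
])

```text
time: 16.77
position: [0.4638, 0.0514, 0.2159]
eef_rot: [0.029, -0.028, 0.707, -0.706]
contact_force: [-0.5, 0.3, -2.5]
width: 0.0547
```

```bash
python3 -c "
from h import *
avg(12)"
```

```text
Mtool,F mean [-0.035  0.007 -0.019 -0.063 -0.179 -2.76 ] se [0.009 0.009 0.008 0.16  0.181 0.142]
```

Call:
jog_arm([
  {"twist":[0,0,-0.12],"linear":[0,0,0],"fingers":0.4},
  {"twist":[0,0,-0.24],"linear":[0,0,0],"fingers":0.4},
  {"twist":[0,0,-0.36],"linear":[0,0,0],"fingers":0.4},
  {"twist":[0,0,-0.48],"linear":[0,0,0],"fingers":0.4},
  {"twist":[0,0,-0.55],"linear":[0,0,0],"fingers":0.4},
  {"twist":[0,0,-0.55],"linear":[0,0,0],"fingers":0.4},
  {"twist":[0,0,-0.55],"linear":[0,0,0],"fingers":0.4},
  {"twist":[0,0,-0.55],"linear":[0,0,0],"fingers":0.4},
  {"twist":[0,0,-0.55],"linear":[0,0,0],"fingers":0.4},
  {"twist":[0,0,-0.55],"linear":[0,0,0],"fingers":0.4},
])

```text
time: 18.2
position: [0.4636, 0.0512, 0.2176]
eef_rot: [0.163, 0.218, -0.673, 0.688]
contact_force: [-1.0, 0.3, -3.4]
width: 0.0543
```

Call:
jog_arm([
  {"twist":[0,0,0.12],"linear":[0,0,0],"fingers":0.4},
  {"twist":[0,0,0.24],"linear":[0,0,0],"fingers":0.4},
  {"twist":[0,0,0.36],"linear":[0,0,0],"fingers":0.4},
  {"twist":[0,0,0.48],"linear":[0,0,0],"fingers":0.4},
  {"twist":[0,0,0.55],"linear":[0,0,0],"fingers":0.4},
  {"twist":[0,0,0.55],"linear":[0,0,0],"fingers":0.4},
  {"twist":[0,0,0.55],"linear":[0,0,0],"fingers":0.4},
  {"twist":[0,0,0.55],"linear":[0,0,0],"fingers":0.4},
])

```text
time: 18.87
position: [0.4642, 0.051, 0.2173]
eef_rot: [-0.029, 0.028, -0.706, 0.707]
contact_force: [1.4, -0.9, -1.9]
width: 0.0544
```

```bash
python3 -c "
from h import *
avg(12);st(); go([.467,.342,.2],down(.011)); go([.641,.225,.13],down(PSI))"
```

```text
Mtool,F mean [-9.000e-03  1.000e-02  2.000e-03  3.800e-02  1.860e-01 -2.745e+00] se [0.01  0.007 0.006 0.136 0.16  0.139]
t 19.47 p [0.464  0.0512 0.2164] w 0.0547 F [-0.26 -0.87 -3.24] M [-0.023 -0.034 -0.02 ] Mtool [0.026 0.02  0.032] 
R [[-0.997, 0.001, 0.081], [-0.081, 0.0, -0.997], [-0.001, -1.0, -0.0]] j [-0.13  0.13  1.76  0.    1.25  1.36]
twist [ 0.0001  0.0698 -0.0007] lin mm [ -26.5   16.4 -289.6]
twist [ 0.0001 -0.0003 -0.0007] lin mm [-190.4   86.5 -158.9]
```

The difference is 0.021±0.010 N·m, far below 0.08, so the middle case is silent too. The right case will confirm that. Taking the middle one to the tray at y=-50.

Call:
jog_arm([
  {"twist":[0,0.02,0],"linear":[-3,1,-25],"fingers":0.4},
  {"twist":[0,0.04,0],"linear":[-6,3,-65],"fingers":0.4},
  {"twist":[0,0.07,0],"linear":[-10,5,-105],"fingers":0.4},
  {"twist":[0,0.07,0],"linear":[-13,7,-145],"fingers":0.4},
  {"twist":[0,0.07,0],"linear":[-17,8,-185],"fingers":0.4},
  {"twist":[0,0.07,0],"linear":[-20,10,-225],"fingers":0.4},
  {"twist":[0,0.07,0],"linear":[-24,14,-262],"fingers":0.4},
  {"twist":[0,0.07,0],"linear":[-26,16,-284],"fingers":0.4},
  {"twist":[0,0.07,0],"linear":[-26,16,-290],"fingers":0.4},
  {"twist":[0,0.07,0],"linear":[-26,16,-290],"fingers":0.4},
])

```text
time: 20.3
position: [0.4659, 0.3438, 0.2]
eef_rot: [-0.005, 0.005, -0.707, 0.707]
contact_force: [0.0, -1.3, -3.0]
width: 0.0546
```

Call:
jog_arm([
  {"twist":[0,0,0],"linear":[0,35,0],"fingers":0.4},
  {"twist":[0,0,0],"linear":[0,70,0],"fingers":0.4},
  {"twist":[0,0,0],"linear":[0,100,0],"fingers":0.4},
  {"twist":[0,0,0],"linear":[0,120,0],"fingers":0.4},
  {"twist":[0,0,0],"linear":[0,135,0],"fingers":0.4},
  {"twist":[0,0,0],"linear":[0,143,0],"fingers":0.4},
  {"twist":[0,0,0],"linear":[0,148,0],"fingers":0.4},
  {"twist":[0,0,0],"linear":[0,151,0],"fingers":0.4},
  {"twist":[0,0,0],"linear":[0,151,0],"fingers":0.4},
])

```text
time: 21.05
position: [0.4672, 0.3419, 0.0499]
eef_rot: [0.004, -0.003, 0.707, -0.707]
contact_force: [0.4, -0.2, -2.4]
width: 0.0547
```

```bash
python3 -c "
from h import *
st(); go([.467,.342,.0435],down(.011))"
```

```text
t 21.05 p [0.4672 0.3419 0.0499] w 0.0547 F [ 0.39 -0.22 -2.4 ] M [-0.018  0.021  0.03 ] Mtool [ 0.018 -0.03  -0.021] 
R [[-1.0, 0.002, 0.01], [-0.01, 0.0, -1.0], [-0.002, -1.0, -0.0]] j [ 0.44  0.5   1.69 -0.    0.95  2.  ]
twist [ 0.0002 -0.0009 -0.0016] lin mm [ 0.2  6.4 -0.1]
```

Call:
jog_arm([
  {"twist":[0,0,0],"linear":[0,2,0],"fingers":0.4},
  {"twist":[0,0,0],"linear":[0,4,0],"fingers":0.4},
  {"twist":[0,0,0],"linear":[0,5,0],"fingers":0.4},
  {"twist":[0,0,0],"linear":[0,6,0],"fingers":0.4},
  {"twist":[0,0,0],"linear":[0,6.5,0],"fingers":0.4},
  {"twist":[0,0,0],"linear":[0,6.5,0],"fingers":0.4},
])

```text
time: 21.55
position: [0.4668, 0.3426, 0.0438]
eef_rot: [0.005, -0.003, 0.707, -0.707]
contact_force: [-1.2, -1.6, 3.1]
width: 0.0548
```

```bash
python3 -c "
from h import *
avg(3);st()"
```

```text
Mtool,F mean [ 0.231  0.076 -0.326 -2.198 -1.086  5.63 ] se [0.015 0.01  0.024 0.223 0.169 0.255]
t 21.7 p [0.4668 0.3426 0.0438] w 0.0547 F [-2.54 -0.92  6.02] M [-0.203  0.373 -0.067] Mtool [ 0.199  0.066 -0.375] 
R [[-1.0, 0.002, 0.011], [-0.011, 0.0, -1.0], [-0.002, -1.0, -0.0]] j [ 0.44  0.51  1.7  -0.    0.94  2.  ]
```

Standing on the floor (+5.6 N). Release, rise, and move to the right bay.

Call:
jog_arm([
  {"twist":[0,0,0],"linear":[0,0,0],"fingers":0.72},
  {"twist":[0,0,0],"linear":[0,0,0],"fingers":0.72},
  {"twist":[0,0,0],"linear":[0,0,0],"fingers":0.72},
  {"twist":[0,0,0],"linear":[0,0,0],"fingers":0.72},
  {"twist":[0,0,0],"linear":[0,-10,0],"fingers":0.72},
  {"twist":[0,0,0],"linear":[0,-35,0],"fingers":0.8},
  {"twist":[0,0,0],"linear":[0,-75,0],"fingers":0.8},
  {"twist":[0,0,0],"linear":[0,-105,0],"fingers":0.8},
  {"twist":[0,0,0],"linear":[0,-110,0],"fingers":0.8},
  {"twist":[0,0,0],"linear":[0,-110,0],"fingers":0.8},
])

```text
time: 22.53
position: [0.4683, 0.3432, 0.1565]
eef_rot: [0.006, -0.001, 0.708, -0.706]
contact_force: [0.0, 1.2, 0.9]
width: 0.0745
```

```bash
python3 -c "
from h import *
st(); go([*(C-.095*YR),.15],down(PSI))"
```

```text
t 22.53 p [0.4683 0.3432 0.1565] w 0.0745 F [0.05 1.2  0.86] M [0.018 0.021 0.037] Mtool [-0.018 -0.037 -0.021] 
R [[-1.0, 0.007, 0.011], [-0.011, 0.003, -1.0], [-0.007, -1.0, -0.003]] j [ 0.44  0.38  1.58 -0.    1.17  2.  ]
twist [ 0.0026 -0.0703 -0.0071] lin mm [  1.4   5.4 385.7]
```

Call:
jog_arm([
  {"twist":[0,0,0],"linear":[0,1,35],"fingers":0.82},
  {"twist":[0,-0.036,0],"linear":[0,2,76],"fingers":0.82},
  {"twist":[0,-0.07,0],"linear":[0,3,117],"fingers":0.82},
  {"twist":[0,-0.07,0],"linear":[1,4,158],"fingers":0.82},
  {"twist":[0,-0.07,0],"linear":[1,5,199],"fingers":0.82},
  {"twist":[0,-0.07,0],"linear":[1,5,240],"fingers":0.82},
  {"twist":[0,-0.07,0],"linear":[1,5,281],"fingers":0.82},
  {"twist":[0,-0.07,0],"linear":[1,5,322],"fingers":0.82},
  {"twist":[0,-0.07,0],"linear":[1,5,362],"fingers":0.82},
  {"twist":[0,-0.07,0],"linear":[1,5,386],"fingers":0.82},
])

```text
time: 23.37
position: [0.4686, -0.0469, 0.1468]
eef_rot: [-0.027, 0.028, -0.706, 0.707]
contact_force: [1.8, 0.1, 0.3]
width: 0.0764
```

Call:
jog_arm([
  {"twist":[0,0,0],"linear":[0,0,0],"fingers":0.82},
  {"twist":[0,0,0],"linear":[0,0,0],"fingers":0.82},
  {"twist":[0,0,0],"linear":[0,0,0],"fingers":0.82},
])

```text
time: 23.62
position: [0.4688, -0.043, 0.147]
eef_rot: [0.028, -0.029, 0.707, -0.706]
contact_force: [-0.0, -0.2, 0.6]
width: 0.0764
```

```bash
python3 -c "
from h import *
st(); go([*(C-.095*YR),.045],down(PSI)); im=r.capture('side'); cv2.imwrite('pics/p5.png',cv2.resize(im[90:330,120:420],(600,480))[:,:,::-1])"
```

```text
t 23.62 p [ 0.4688 -0.043   0.147 ] w 0.0764 F [-0.02 -0.17  0.57] M [ 0.041  0.008 -0.039] Mtool [-0.042  0.039 -0.004] 
R [[-0.997, -0.001, 0.08], [-0.08, 0.001, -0.997], [0.001, -1.0, -0.001]] j [-0.33  0.21  1.85  0.    1.08  1.16]
twist [ 0.0014 -0.0011  0.0011] lin mm [ -2.4 102.   -0.2]
```

View pics/p5.png

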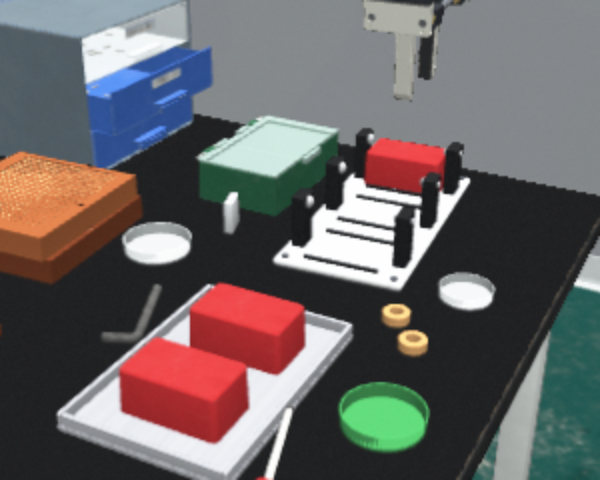

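Both silent cases stand upright on the tray. Now the right case.

Call:
jog_arm([
  {"twist":[0,0,0],"linear":[-2,30,0],"fingers":0.82},
  {"twist":[0,0,0],"linear":[-2,60,0],"fingers":0.82},
  {"twist":[0,0,0],"linear":[-2,85,0],"fingers":0.82},
  {"twist":[0,0,0],"linear":[-2,102,0],"fingers":0.82},
  {"twist":[0,0,0],"linear":[-2,102,0],"fingers":0.82},
  {"twist":[0,0,0],"linear":[-2,102,0],"fingers":0.4},
  {"twist":[0,0,0],"linear":[-2,102,0],"fingers":0.4},
  {"twist":[0,0,0],"linear":[-2,102,0],"fingers":0.4},
  {"twist":[0,0,0],"linear":[-2,102,0],"fingers":0.4},
  {"twist":[0,0,0],"linear":[-2,102,0],"fingers":0.4},
])

```text
time: 24.5
position: [0.4728, -0.0434, 0.0473]
eef_rot: [-0.03, 0.027, -0.706, 0.707]
contact_force: [0.0, 1.9, 6.6]
width: 0.0547
```

Call:
jog_arm([
  {"twist":[0,0,0],"linear":[0,-5,0],"fingers":0.4},
  {"twist":[0,0,0],"linear":[0,-10,0],"fingers":0.4},
  {"twist":[0,0,0],"linear":[0,-20,0],"fingers":0.4},
  {"twist":[0,0,0],"linear":[0,-40,0],"fingers":0.4},
  {"twist":[0,0,0],"linear":[0,-70,0],"fingers":0.4},
  {"twist":[0,0,0],"linear":[0,-100,0],"fingers":0.4},
  {"twist":[0,0,0],"linear":[0,-135,0],"fingers":0.4},
  {"twist":[0,0,0],"linear":[0,-160,0],"fingers":0.4},
  {"twist":[0,0,0],"linear":[0,-170,0],"fingers":0.4},
  {"twist":[0,0,0],"linear":[0,-170,0],"fingers":0.4},
])

```text
time: 25.33
position: [0.4729, -0.0441, 0.2186]
eef_rot: [-0.031, 0.026, -0.706, 0.707]
contact_force: [0.8, 0.1, -3.5]
width: 0.0544
```

```bash
python3 -c "
from h import *
st()"
```

```text
t 25.33 p [ 0.4729 -0.0441  0.2186] w 0.0544 F [ 0.78  0.1  -3.5 ] M [-0.006 -0.068  0.04 ] Mtool [ 0.011 -0.04   0.068] 
R [[-0.997, 0.006, 0.081], [-0.081, -0.002, -0.997], [-0.006, -1.0, 0.002]] j [-0.33  0.14  1.75  0.    1.25  1.16]
```

Call:
jog_arm([
  {"twist":[0,0,0.12],"linear":[0,0,0],"fingers":0.4},
  {"twist":[0,0,0.24],"linear":[0,0,0],"fingers":0.4},
  {"twist":[0,0,0.36],"linear":[0,0,0],"fingers":0.4},
  {"twist":[0,0,0.48],"linear":[0,0,0],"fingers":0.4},
  {"twist":[0,0,0.55],"linear":[0,0,0],"fingers":0.4},
  {"twist":[0,0,0.55],"linear":[0,0,0],"fingers":0.4},
  {"twist":[0,0,0.55],"linear":[0,0,0],"fingers":0.4},
  {"twist":[0,0,0.55],"linear":[0,0,0],"fingers":0.4},
  {"twist":[0,0,0.55],"linear":[0,0,0],"fingers":0.4},
  {"twist":[0,0,0.55],"linear":[0,0,0],"fingers":0.4},
])

```text
time: 26.17
position: [0.4726, -0.0437, 0.2162]
eef_rot: [0.22, 0.164, 0.688, -0.672]
contact_force: [-0.4, -0.2, -2.2]
width: 0.0546
```

Call:
jog_arm([
  {"twist":[0,0,-0.12],"linear":[0,0,0],"fingers":0.4},
  {"twist":[0,0,-0.24],"linear":[0,0,0],"fingers":0.4},
  {"twist":[0,0,-0.36],"linear":[0,0,0],"fingers":0.4},
  {"twist":[0,0,-0.48],"linear":[0,0,0],"fingers":0.4},
  {"twist":[0,0,-0.55],"linear":[0,0,0],"fingers":0.4},
  {"twist":[0,0,-0.55],"linear":[0,0,0],"fingers":0.4},
  {"twist":[0,0,-0.55],"linear":[0,0,0],"fingers":0.4},
  {"twist":[0,0,-0.55],"linear":[0,0,0],"fingers":0.4},
])

```text
time: 26.83
position: [0.4715, -0.043, 0.2154]
eef_rot: [0.029, -0.028, 0.707, -0.706]
contact_force: [-0.2, -0.3, -2.9]
width: 0.0549
```

```bash
python3 -c "
from h import *
avg(12)"
```

```text
Mtool,F mean [-0.012  0.005  0.053  0.055  0.068 -2.358] se [0.008 0.008 0.009 0.132 0.088 0.187]
```

Call:
jog_arm([
  {"twist":[0,0,-0.12],"linear":[0,0,0],"fingers":0.4},
  {"twist":[0,0,-0.24],"linear":[0,0,0],"fingers":0.4},
  {"twist":[0,0,-0.36],"linear":[0,0,0],"fingers":0.4},
  {"twist":[0,0,-0.48],"linear":[0,0,0],"fingers":0.4},
  {"twist":[0,0,-0.55],"linear":[0,0,0],"fingers":0.4},
  {"twist":[0,0,-0.55],"linear":[0,0,0],"fingers":0.4},
  {"twist":[0,0,-0.55],"linear":[0,0,0],"fingers":0.4},
  {"twist":[0,0,-0.55],"linear":[0,0,0],"fingers":0.4},
  {"twist":[0,0,-0.55],"linear":[0,0,0],"fingers":0.4},
  {"twist":[0,0,-0.55],"linear":[0,0,0],"fingers":0.4},
])

```text
time: 28.27
position: [0.4713, -0.0436, 0.2171]
eef_rot: [0.163, 0.218, -0.672, 0.688]
contact_force: [0.8, -0.2, -2.0]
width: 0.0547
```

Call:
jog_arm([
  {"twist":[0,0,0.12],"linear":[0,0,0],"fingers":0.4},
  {"twist":[0,0,0.24],"linear":[0,0,0],"fingers":0.4},
  {"twist":[0,0,0.36],"linear":[0,0,0],"fingers":0.4},
  {"twist":[0,0,0.48],"linear":[0,0,0],"fingers":0.4},
  {"twist":[0,0,0.55],"linear":[0,0,0],"fingers":0.4},
  {"twist":[0,0,0.55],"linear":[0,0,0],"fingers":0.4},
  {"twist":[0,0,0.55],"linear":[0,0,0],"fingers":0.4},
  {"twist":[0,0,0.55],"linear":[0,0,0],"fingers":0.4},
])

```text
time: 28.93
position: [0.4718, -0.0438, 0.2167]
eef_rot: [-0.029, 0.028, -0.706, 0.707]
contact_force: [0.6, -0.5, -2.1]
width: 0.0546
```

```bash
python3 -c "
from h import *
avg(12);st(); go([.641,.225,.13],down(PSI))"
```

```text
Mtool,F mean [-0.039 -0.006 -0.04  -0.122 -0.09  -2.467] se [0.008 0.006 0.008 0.174 0.107 0.133]
t 29.53 p [ 0.4717 -0.0434  0.2159] w 0.0548 F [-0.5   0.32 -2.71] M [0.017 0.081 0.021] Mtool [-0.023 -0.021 -0.08 ] 
R [[-0.997, 0.001, 0.081], [-0.081, 0.0, -0.997], [-0.001, -1.0, -0.0]] j [-0.33  0.14  1.75  0.    1.25  1.16]
twist [ 0.0001 -0.0003 -0.0006] lin mm [-190.4   86.  -253.9]
```

The right case gives +0.053 against −0.040 N·m (difference 0.093), so it is the one that rattles. Carrying it to the dish, high first and then down.

Call:
jog_arm([
  {"twist":[0,0,0],"linear":[-8,0,-11],"fingers":0.4},
  {"twist":[0,0,0],"linear":[-24,0,-32],"fingers":0.4},
  {"twist":[0,0,0],"linear":[-45,0,-60],"fingers":0.4},
  {"twist":[0,0,0],"linear":[-69,0,-92],"fingers":0.4},
  {"twist":[0,0,0],"linear":[-93,0,-124],"fingers":0.4},
  {"twist":[0,0,0],"linear":[-117,0,-156],"fingers":0.4},
  {"twist":[0,0,0],"linear":[-141,0,-188],"fingers":0.4},
  {"twist":[0,0,0],"linear":[-163,0,-217],"fingers":0.4},
  {"twist":[0,0,0],"linear":[-180,0,-240],"fingers":0.4},
  {"twist":[0,0,0],"linear":[-190,0,-254],"fingers":0.4},
])

```text
time: 30.37
position: [0.6416, 0.2282, 0.2155]
eef_rot: [0.03, -0.029, 0.707, -0.706]
contact_force: [0.5, -0.5, -2.1]
width: 0.0546
```

Call:
jog_arm([
  {"twist":[0,0,0],"linear":[0,5,0],"fingers":0.4},
  {"twist":[0,0,0],"linear":[0,17,0],"fingers":0.4},
  {"twist":[0,0,0],"linear":[0,34,0],"fingers":0.4},
  {"twist":[0,0,0],"linear":[0,54,0],"fingers":0.4},
  {"twist":[0,0,0],"linear":[0,70,0],"fingers":0.4},
  {"twist":[0,0,0],"linear":[0,81,0],"fingers":0.4},
  {"twist":[0,0,0],"linear":[0,86,0],"fingers":0.4},
  {"twist":[0,0,0],"linear":[0,86,0],"fingers":0.4},
  {"twist":[0,0,0],"linear":[0,86,0],"fingers":0.4},
  {"twist":[0,0,0],"linear":[0,86,0],"fingers":0.4},
])

```text
time: 31.2
position: [0.6413, 0.2249, 0.1315]
eef_rot: [0.03, -0.027, 0.707, -0.706]
contact_force: [-0.1, -0.3, -2.6]
width: 0.0546
```

```bash
python3 -c "
from h import *
st(); go([.641,.225,.13],down(PSI)); im=r.capture('side'); cv2.imwrite('pics/p6.png',cv2.resize(im[60:340,100:420],(640,560))[:,:,::-1])
p,R,_=cur(); h=R.apply([0,18e-3,0]); f=lambda P:((proj('side',P)-[100,60])*2).round()
print('case ends top/bottom', [f(p+R.apply([sx*.045,.018+sy*.021,-.027*np.sign(-R.as_matrix()[1,2])*-1])).tolist() for sx in(1,-1) for sy in(1,-1)])"
```

```text
t 31.2 p [0.6413 0.2249 0.1315] w 0.0546 F [-0.06 -0.28 -2.64] M [-0.004  0.032  0.036] Mtool [ 0.001 -0.036 -0.033] 
R [[-0.997, 0.003, 0.08], [-0.08, 0.0, -0.997], [-0.003, -1.0, -0.0]] j [ 0.17  0.57  1.34 -0.    1.23  1.66]
twist [ 0.0002 -0.0006 -0.0032] lin mm [ 0.3  1.5 -0.1]
case ends top/bottom [[[245.0, 224.0]], [[244.0, 185.0]], [[168.0, 210.0]], [[165.0, 171.0]]]
```

View pics/p6.png

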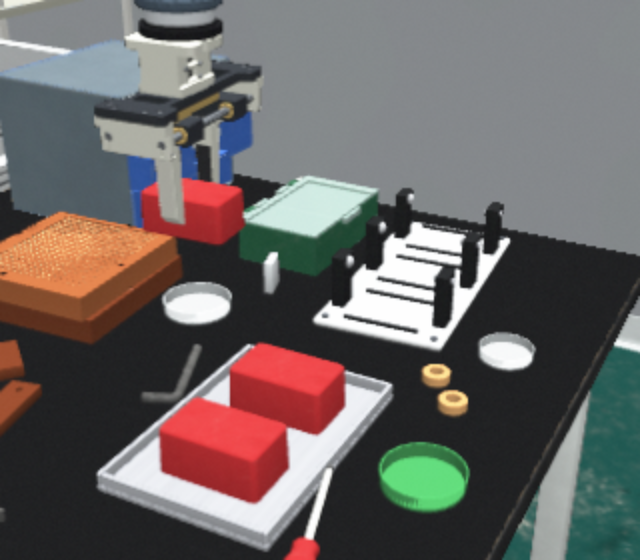

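The picture shows the rattling case held level over the large white dish (197,302), both silent cases on the tray, and the bystanders where they were. One numeric check: fit the held case's shift and tilt to its red silhouette.

```bash
python3 - <<'E'
from h import *
from scipy.optimize import minimize
im=r.capture("side"); hsv=cv2.cvtColor(im,cv2.COLOR_RGB2HSV); H,S,V=cv2.split(hsv)
m=(((H<6)|(H>174))&(S>150)&(V>70)).astype(np.uint8); m[190:]=0; m[:,:165]=0; m[:,228:]=0
hull=cv2.convexHull(max(cv2.findContours(m,0,2)[0],key=cv2.contourArea)); M=np.zeros_like(m); cv2.fillConvexPoly(M,hull,1)
p,R,_=cur(); b=np.array([[x,y,z] for x in(-.045,.045) for y in(-.021,.021) for z in(-.027,.027)])
def cost(v,s=8):
    c=proj("side",p+R.apply([v[0],v[1],0])+(R*Ro.from_rotvec([0,0,v[2]])).apply(b))*s
    h=cv2.convexHull(c.astype(np.float32)); A=cv2.resize(M,None,fx=s,fy=s,interpolation=0); B=np.zeros_like(A)
    cv2.fillConvexPoly(B,h.astype(np.int32),1); return 1-(A&B).sum()/(A|B).sum()
print(cost([0,.018,0])); q=minimize(cost,[0,.018,0],method="Nelder-Mead",options=dict(initial_simplex=[[0,.018,0],[.008,.018,0],[0,.025,0],[0,.018,.12]],maxiter=80))
print(q.x,q.fun); print("case centre",p+R.apply([q.x[0],q.x[1],0])); st()
# tray cases in the top view
im=r.capture("top"); H,S,V=cv2.split(cv2.cvtColor(im,cv2.COLOR_RGB2HSV)); t=(((H<4)|(H>176))&(S>180)&(V>110)).astype(np.uint8); t[:,:130]=0; t[:,240:]=0; t[:175]=0; t[255:]=0
for x in blobs(t,200): print("tray case",rect("top",x,.046))
E
```

```text
0.13308330159102233
[ 0.00299259  0.02017393 -0.05514582] 0.08407348210492238
case centre [0.6384277  0.22483858 0.11138517]
t 31.3 p [0.6413 0.2251 0.1316] w 0.0548 F [-0.31  0.18 -2.83] M [ 0.016  0.086 -0.013] Mtool [-0.023  0.013 -0.084] 
R [[-0.997, 0.003, 0.081], [-0.081, 0.0, -0.997], [-0.003, -1.0, -0.0]] j [ 0.17  0.57  1.34 -0.    1.23  1.66]
tray case ((463.83056640625, 434.7104797363281), (82.21992492675781, 55.81800079345703), 0.38022109866142273)
```

The case is about 3 mm from the dish's middle, 111 mm up, tilted about 0.06 rad at most. Handing in.

```bash
python3 -c "
from h import *
r.finish_job(); st()"
```

```text
the job is handed in; nothing more can be done
the job is handed in; nothing more can be done
```

The rattling case is the one from the right bay. I handed the job in at about 31 s, with that case held over the larger white dish and the two silent cases on the tray.

- **Finding it:** I pulled the left, middle and right cases in turn and rocked each ±0.55 rad at about 0.2 m height. The averaged torque change about the jaw axis was 0.012 N·m (left), 0.021 N·m (middle) and 0.093 N·m (right). About 0.08 N·m was expected for the loose core, so left and middle are silent. Single torque readings were too noisy to decide on, so I averaged 10 to 12 at each level stop.
- **Silent cases:** The left and middle cases are released on the tray at y = about +50 and −50 mm. The side view showed both upright, with the other small things where they lay.
- **Held case:** A fit to its outline puts its centre about 3 mm from the dish's middle and 111 mm above the bench. It is tilted about 0.06 rad at most; that fit was rough, with 8% of the outline mismatched. The grip reads 54.8 mm and carries about 2.7 N.
- **Not confirmed:** The last top view measured only one of the two tray cases, probably because the arm hid the other. That one is confirmed only by the side view.

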